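Draw the locating pin of a knife-tang drill jig and hold it clear

TASK

The knife in the drill jig is finished. Swing the ball lever fully open so that its cam comes off the locating pin, then take the pin by its knob and draw it straight up about 30 mm without forcing or skewing it, so that its nose is well clear of the tang while its shank is still guided in the bush. Finish holding it there, square and still, so that I can slide the knife out; the pin drops back if you let go. Leave the knife and the other things on the bench where they are.

Things in the scene. Friction and masses are not known exactly. Their poses are not given: they have to be found in the camera images.
- jig: Heavy steel drill jig, fixed; place and yaw vary. Base plate 225 x 170 x 20 mm; four pillars carry a bridge plate 90 x 160 mm, its top 68 mm above the bench, with a low drill bush (top 78 mm) 37 mm from the pin towards +x. Origin: on the bench under the axis of the locating pin's bore. z up, x along the knife towards its blade, y to the left of x.
- bush_mouth (a point): Mouth of the bore in the pin bush, on the bore's axis, 94 mm above the bench. The bush is a square 36 mm steel block standing through the bridge, from 44 to 94 mm above the bench; its upright bore is 17 mm wide.
- pin: Stepped steel locating pin, loose, 0.2 to 0.4 kg, upright in the bush. Origin at its tip, z up. From the tip: nose 8 mm wide to 25 mm; shank 16 mm wide to 73 mm (0.5 mm play all round in the bore); flange 32 mm wide to 79 mm; neck 14 mm wide to 97 mm; ribbed dark knob 28 mm wide to 147 mm. Home: flange resting on the bush, tip 21 mm above the bench, the nose through the tang.
- pin_knob (a point): Middle of the pin's round knob, on the pin's axis, 146 mm above the bench at home (the knob spans 118 to 168 mm): the place to grip. Lifted 19 mm, the tip is level with the top of the tang; lifted 48 mm, the shank is at the end of its guidance in the bush.
- lever (a joint): Cam lever's angle (rad), upright pivot. 0: locked, arm along the jig's -x, cam 1 mm above the pin's flange so the pin cannot rise. Starts at 0 to 0.3; grows anticlockwise from above, the arm swinging from the jig's -x to its -y. Beyond 1.1 the cam is off the flange; end stop at 1.6 (fully open, arm pointing away from the pin). Stiff (about 3 N at the ball); stays where left.
- lever_ball (a point): Centre of the black ball, 26 mm wide, at the end of the lever's 10 mm thick steel arm: 97 mm out from the pivot, 130 mm above the bench. The arm slopes up to it from 112 mm above the bench at the hub.
- lever_pivot (a point): On the lever's pivot axis at the height of the ball's centre (130 mm above the bench), 38 mm from the bore's axis towards the jig's -y. The hub there is lower: its top is 121 mm above the bench.
- knife: Knife blank, loose, lying flat in the jig's nest: dark tang 28 mm wide, 5 mm thick (35 to 40 mm above the bench) under the bridge, brass bolster, blade pointing along the jig's +x to 240 mm from the bore. Origin under the hole in its tang (10.5 mm wide). To be left alone.
- blank2: Another knife blank lying on the bench, about 300 mm long, 16 mm high at the bolster. Bystander.
- wood_block: Scorched wooden drilling block, 85 x 110 x 45 mm, on the bench. Bystander.
- bolster_tray: Small open steel tray, 110 x 150 x 30 mm, with brass bolsters in it. Bystander.
Not all that is in view belongs to the job. Leave any pink or yellow look-alike of the pin alone.

How it is judged:
By the outcome, as a careful person would: the job done as asked, in the order asked, and still so for the second after the job is handed in, while the arm keeps its last pose, push and grip.
It also fails if it takes over 58 s, if anything falls off the work surface, if the arm or the gripper's body presses on something with over 40 N, if the wrist force passes 120 N, or if a joint passes its speed limit or range.

ROBOT

A 6-joint arm with a two-finger parallel gripper is mounted at the origin on the work surface. World frame = base frame: x ahead of the robot, y to its left, z up, the work surface at z = 0. Lengths are in m, angles in rad, forces in N, time in s.
With the tool pointing down it reaches from about 0.2 to 0.875 m from the base axis. Payload 3.4 kg.
Tool frame: the origin (TCP) lies at the very end of the fingers, on their centre line; the grasp point (between the pads) lies 19 mm behind it; z points along the fingers, y is the line along which they close (so a half turn about z gives the same grasp; the last joint's range is limited). The gripper opens to 94 mm and grips with 3 to 60 N. Pads are 16 mm wide; open, the fingers measure 119 mm over their backs; the gripper's body (75 mm by 177 mm) begins 78 mm behind the grasp point.
Start: joints at [-1.363, 0.276, 1.505, -0, 1.361, -0.121], TCP at [0.186, -0.544, 0.205] pointing down, gripper open.
Joint ranges: [-2.89, 2.89], [-0.75, 2.08], [0.22, 2.7], [-1.18, 4.32], [0.11, 2.71], [-2.7, 2.7]. Speed limits (rad/s): [2.57, 2.57, 3.14, 3.14, 3.14, 3.14].

INTERFACE

Orientations are given as a rotation vector (axis times angle).
In Python, from bench import env gives the robot as it stands. Calls block until the motion is done:
- env.move_pose(position, orientation): joint-space move of the TCP to a pose.
- env.line_to(position, vel=0.15, ori=None): straight line of the TCP; ori=None keeps the orientation; vel is the mean speed in m/s.
- env.set_joints(angles): joint-space move.
- env.let_go() and env.close_gripper(newtons=None): open the fingers fully, or close them until they stop; newtons is the grip in N (None keeps the last).
- env.wait(seconds).
- env.solve_ik(position, orientation): joint angles nearest the present ones, or None.
- env.get_image(name): name is "side" or "top"; returns a dict with "frame" (400x640x3 uint8, red, green, blue), "range_z" (400x640 float32, m along the optical axis (not along the pixel's ray), 0 where there is no reading), "fx", "fy", "cx", "cy" (pixels), "world_to_cam" (4x4, takes a point from world to camera coordinates). Camera axes: x right, y down, z forward; pixel columns grow to the right and rows downward; lengths in m; the calibration is good to about 2 mm. A picture is of the moment at which its call begins.
A pose or a line that the arm cannot do raises env.IKError and nothing moves.
- env.job_done(): hands the job in; it is judged then, once.
Readings, each from a call of its own:
- env.get_t(): time.
- env.get_joint_positions(): joint angles.
- env.get_joint_velocities(): joint speeds.
- env.get_joint_torque(): joint torques, N m.
- env.get_eef_pos(): TCP position.
- env.get_eef_rot(): TCP orientation.
- env.get_wrist_force(): force on the tool from outside, world axes, zero at the start.
- env.get_moment(): the same for the moment, N m.
- env.get_grip_width(): opening from 0.0 (shut) to 1.0 (fully open).
- env.get_grip_force(): force on a finger pad.
Only numpy, scipy, OpenCV 4.12 (cv2) and the standard library are available. Lean on these libraries where they do the work, as an engineer would, in place of code of your own. Each camera call takes 0.05 s, during which the arm holds its last target. There are 200 camera calls.

## Working session

There is one attempt and no reset: what is moved stays moved. The work goes in short steps, each a Python script; the robot and the scene stay as the last script left them, time stands still between calls to the robot, and variables do not carry over. Pictures are saved under pics/ and viewed, at most 10 in all, crops included, and the job is handed in when it is done.

```bash
mkdir -p pics; cat > h.py <<'E'
import numpy as np, cv2
from bench import env
def grab(n):
    d=env.get_image(n); return d
def pts(d):
    z=d["range_z"]; v,u=np.mgrid[:z.shape[0],:z.shape[1]]
    c=np.stack([(u-d["cx"])/d["fx"]*z,(v-d["cy"])/d["fy"]*z,z,np.ones_like(z)],-1)
    return (c@np.linalg.inv(d["world_to_cam"]).T)[...,:3]
E
python3 - <<'E'
from h import *
for n in("top","side"):
    d=grab(n); cv2.imwrite(f"pics/{n}0.png",d["frame"][...,::-1]); np.savez(f"{n}0.npz",**d)
    print(n,np.linalg.inv(d["world_to_cam"]).round(3).tolist(),d["fx"],d["cx"],d["cy"])
E
```

```text
top [[-0.025, -0.999, 0.045, 0.476], [-1.0, 0.024, -0.013, 0.025], [0.012, -0.046, -0.999, 1.201], [0.0, 0.0, 0.0, 1.0]] 443.2665612779704 319.4447736486052 199.55972579549564
side [[-0.945, -0.235, 0.226, 0.301], [-0.326, 0.646, -0.691, 0.644], [0.016, -0.727, -0.687, 0.754], [0.0, 0.0, 0.0, 1.0]] 376.74161383538683 320.5796289082632 197.02583072699437
```

View pics/top0.png

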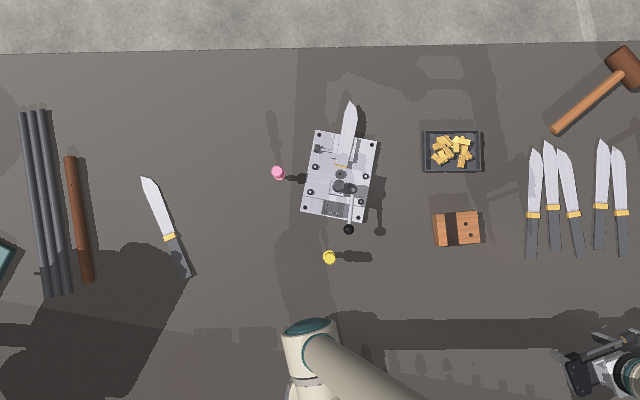

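View pics/side0.png

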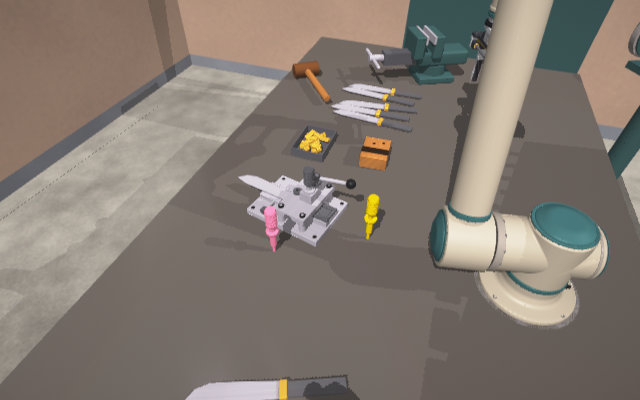

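The top view shows the jig near (340,175), with the blade pointing up the image (world +x) and the black ball at (348,229). There are three pin-like things: pink (278,173), yellow (329,257), and a dark knob in the jig near (338,186). The dark one in the bush fits the description. I'll confirm it with an enlarged crop.

```bash
python3 - <<'E'
import cv2,numpy as np
from h import pts
a=cv2.imread("pics/top0.png")[90:245,285:395]; b=cv2.imread("pics/side0.png")[155:250,235:370]
a=cv2.resize(a,None,fx=3.8,fy=3.8,interpolation=2); b=cv2.resize(b,None,fx=2.8,fy=2.8,interpolation=2)
o=np.zeros((590,800,3),np.uint8); o[:a.shape[0],:a.shape[1]]=a; o[:b.shape[0],420:420+b.shape[1]]=b
cv2.imwrite("pics/crop.png",o)
for n,(r0,r1,c0,c1) in dict(top=(90,245,285,395),side=(155,250,235,370)).items():
    d=dict(np.load(n+"0.npz")); P=pts(d); f=d["frame"].astype(int)
    z=P[...,2]; roi=np.zeros(z.shape,bool); roi[r0:r1,c0:c1]=1; roi&=d["range_z"]>0
    print(n,"max z",z[roi].max())
    for lo,hi in((.158,.18),(.135,.15),(.118,.128),(.085,.1),(.06,.072),(.012,.024)):
        m=roi&(z>lo)&(z<hi); q=P[m]
        if len(q)>3:
            v,u=np.nonzero(m); print(lo,hi,len(q),"px",u.mean().round(1),v.mean().round(1),"xyz",np.median(q,0).round(4),q.min(0).round(3),q.max(0).round(3), cv2.minAreaRect(q[:,:2].astype(np.float32)*1000))
    bl=roi&(f.max(-1)<45)&(z>.11)
    k,l,s,c=cv2.connectedComponentsWithStats(bl.astype(np.uint8))
    for i in range(1,k):
        if s[i,4]>5: print("dark",c[i].round(1),s[i].tolist(),np.median(P[l==i],0).round(4))
E
```

```text
top max z 0.1708953975042864
0.158 0.18 105 px 338.6 185.0 xyz [ 0.5559 -0.0343  0.1666] [ 0.544 -0.046  0.16 ] [ 0.568 -0.021  0.171] ((556.1436767578125, -33.470008850097656), (25.856189727783203, 23.664873123168945), 88.46823120117188)
0.135 0.15 72 px 347.6 226.5 xyz [ 0.4542 -0.0548  0.1397] [ 0.44  -0.067  0.135] [ 0.563 -0.021  0.149] ((503.0932922363281, -43.90210723876953), (127.5706558227539, 22.606101989746094), 13.2610445022583)
0.118 0.128 124 px 351.0 201.7 xyz [ 0.5172 -0.0653  0.1216] [ 0.455 -0.081  0.118] [ 0.559 -0.02   0.128] ((512.3201904296875, -59.593746185302734), (105.3044662475586, 57.109378814697266), 13.099689483642578)
0.085 0.1 76 px 334.7 189.1 xyz [ 0.5465 -0.0233  0.094 ] [ 0.537 -0.054  0.087] [ 0.577 -0.013  0.1  ] ((556.1731567382812, -33.62909698486328), (35.576995849609375, 35.99781036376953), 78.02133178710938)
0.06 0.072 1609 px 335.9 183.0 xyz [ 0.5725 -0.0215  0.0674] [ 0.508 -0.123  0.06 ] [0.627 0.05  0.072] ((566.95751953125, -36.136756896972656), (159.96226501464844, 90.23582458496094), 77.8587417602539)
0.012 0.024 1916 px 338.8 170.1 xy
[... 863 characters left out ...]
0.469358444213867)
0.085 0.1 168 px 307.4 196.3 xyz [ 0.5515 -0.0214  0.093 ] [ 0.387 -0.068  0.085] [0.6   0.126 0.1  ] ((525.440673828125, 5.4702301025390625), (246.79141235351562, 138.85406494140625), 30.339597702026367)
0.06 0.072 1013 px 302.5 203.1 xyz [ 0.5646 -0.004   0.0668] [ 0.384 -0.112  0.06 ] [0.626 0.127 0.072] ((539.8102416992188, -18.669296264648438), (251.08737182617188, 191.20050048828125), 30.4246883392334)
0.012 0.024 1422 px 300.9 211.5 xyz [0.5618 0.007  0.0186] [ 0.381 -0.295  0.012] [0.719 0.118 0.024] ((572.9288330078125, -90.52691650390625), (334.5562438964844, 393.5691833496094), 13.642781257629395)
dark [350.9 185.5] [347, 183, 9, 5, 23] [ 0.4482 -0.0449  0.1326]
```

View pics/crop.png

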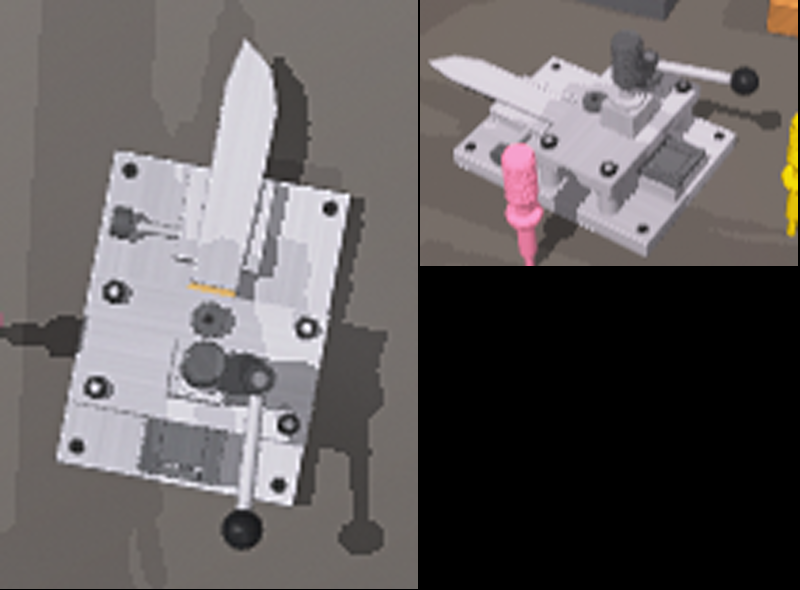

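The crop confirms it. The dark knob (top view 338.6,185) stands over the square bush in the jig, beside the lever hub, at (0.556,-0.0335) with its top at z≈0.168. The jig yaw is about -12.1°. The pink and yellow pins stand loose on the bench and stay alone. The ball is at about (0.454,-0.058), so the lever starts near 0.08 rad. Next I'll push the ball around with closed fingers.

```bash
cat >> h.py <<'E'
from scipy.spatial.transform import Rotation as Rn
PIN=np.array([.556,-.0335]); YAW=np.radians(-12.1)
PIV=PIN+.038*np.array([np.sin(YAW),-np.cos(YAW)])
def ori(a):
    y=np.array([np.cos(a),np.sin(a),0]); z=np.array([0,0,-1.]); return Rn.from_matrix(np.stack([np.cross(y,z),y,z],1)).as_rotvec()
def push(th,off,z=.114):  # finger centre behind the ball for lever angle th
    p=YAW+np.pi+th; r=np.array([np.cos(p),np.sin(p)]); t=np.array([-r[1],r[0]])
    return np.array([*(PIV+.097*r-off*t),z]),p
E
python3 - <<'E'
from h import *
print("yaw now",Rn.from_rotvec(env.get_eef_rot()).as_matrix()[:,1].round(2))
for flip in (0,np.pi):
    for th in (0,.8,1.6):
        p,a=push(th,.022); print(flip,th,p.round(3),env.solve_ik(p,ori(a+flip)))
    g=[*PIN,.13]; print("grip",env.solve_ik(g,ori(YAW+flip)))
E
```

```text
yaw now [ 0.32 -0.95 -0.  ]
0 0 [ 0.458 -0.029  0.114] None
0 0.8 [ 0.455 -0.106  0.114] [-3.78331912e-01  1.89553751e-01  1.86953176e+00 -4.44089210e-16
  1.08250714e+00  2.17444558e+00]
0 1.6 [ 0.509 -0.162  0.114] [-4.38676165e-01  2.83647169e-01  1.73559689e+00 -8.88178420e-16
  1.12234859e+00  1.31410133e+00]
grip [-1.85097873e-01  3.01818144e-01  1.66373010e+00 -4.44089210e-16
  1.17604441e+00  2.60869662e-02]
3.141592653589793 0 [ 0.458 -0.029  0.114] [-2.14729812e-01  1.77075769e-01  1.88618522e+00 -4.44089210e-16
  1.07833167e+00 -3.54497289e-03]
3.141592653589793 0.8 [ 0.455 -0.106  0.114] [-0.37833191  0.18955375  1.86953176  0.          1.08250714 -0.96714707]
3.141592653589793 1.6 [ 0.509 -0.162  0.114] [-0.43867616  0.28364717  1.73559689  0.          1.12234859 -1.82749133]
grip None
```

```bash
python3 - <<'E'
from h import *
env.close_gripper(10)
p,a=push(0,.04,.26); env.move_pose(p,ori(a+np.pi))
p[2]=.114; env.line_to(p,.15); f0=np.array(env.get_wrist_force())
for th in np.r_[0:1.5:.15,1.5:1.86:.04]:
    p,a=push(th,.022); env.line_to(p,.08,ori(a+np.pi))
    f=np.array(env.get_wrist_force())-f0; t=np.array([-np.sin(a),np.cos(a)])
    print(round(th,2),f.round(1),round(env.get_t(),1))
    if -f[:2]@t>12: break
d=grab("top"); P=pts(d); cv2.imwrite("pics/t1.png",cv2.resize(d["frame"][120:250,260:420,::-1],None,fx=4,fy=4))
E
```

```text
0.0 [-0.3 -0.3 -0. ] 5.2
0.15 [ 1.  -0.6  1.7] 5.5
0.3 [-0.7  0.   0.9] 5.8
0.45 [-1.3 -0.3  1.4] 6.2
0.6 [-0.4  0.6 -0.2] 6.5
0.75 [-0.1 -0.5  1.6] 6.8
0.9 [-0.5  0.2  0.2] 7.2
1.05 [ 0.5 -0.2  0.9] 7.5
1.2 [ 0.4 -0.1  0.9] 7.8
1.35 [ 0.4 -0.1  0.2] 8.2
1.5 [ 0.4 -0.6  0.5] 8.5
1.54 [-1.6 -0.2  1.1] 8.8
1.58 [-1.8  0.8  0.7] 9.0
1.62 [-2.3  0.1  2.8] 9.3
1.66 [-8.9  1.5  8. ] 9.5
1.7 [-16.    2.9  13.3] 9.8
```

View pics/t1.png

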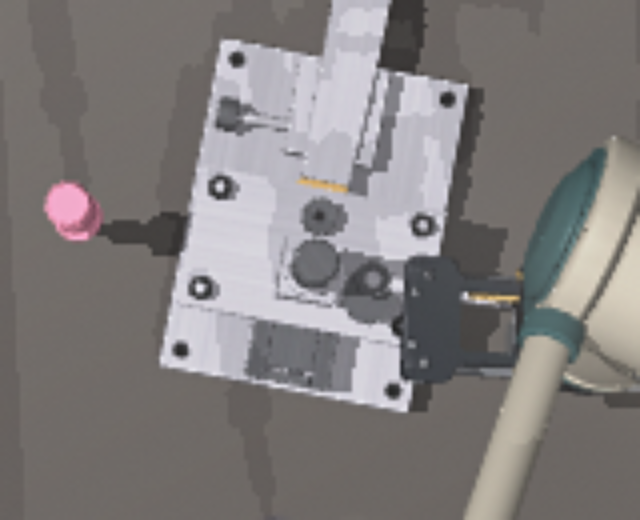

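The end stop shows in the forces (16 N at 1.70), but the gripper hides the ball in this view: only the hub is visible at (372,280). I'll retreat over the pin and check the lever by measurement.

```bash
python3 - <<'E'
from h import *
p,a=push(1.6,.05); env.line_to(p,.15); p[2]=.28; env.line_to(p,.2)
q=[PIN[0]-.18,PIN[1]+.15,.30]; env.move_pose(q,ori(YAW))
env.let_go()
for n in("top","side"):
    d=grab(n); P=pts(d); z=P[...,2]
    if n=="top": cv2.imwrite("pics/t2.png",cv2.resize(d["frame"][120:250,260:420,::-1],None,fx=4,fy=4))
    c=P[...,:2]-PIV; m=(z>.115)&(z<.15)&(np.hypot(c[...,0],c[...,1])>.07)&(np.hypot(c[...,0],c[...,1])<.115)&(d["range_z"]>0)&(c[...,1]<0)
    if m.sum()>3:
        q=P[m]; b=(q.min(0)+q.max(0))/2; dd=b[:2]-PIV; print(n,m.sum(),b.round(4),"th",(np.arctan2(dd[1],dd[0])-YAW-np.pi)%(2*np.pi))
    m=(z>.158)&(z<.18)&(np.hypot(*(np.moveaxis(P[...,:2]-PIN,-1,0)))<.03); q=P[m]; print("knob",(q.min(0)+q.max(0))/2 if len(q) else 0)
print(env.get_t())
E
```

```text
top 113 [ 0.5299 -0.1595  0.1349] th 1.5811006473960934
knob [ 0.55612581 -0.03370025  0.16507617]
side 77 [ 0.5295 -0.1539  0.1313] th 1.5632055431232894
knob [ 0.55658061 -0.03129473  0.16374748]
14.7
```

View pics/t2.png

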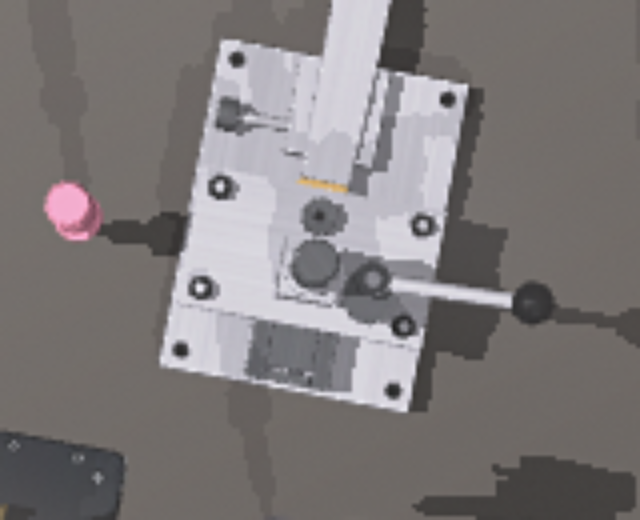

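The lever is fully open: ball at (533,302), about 1.58–1.6 rad against the stop. The knob is unmoved at (317,262). Next I'll grip it gently and null any side force.

```bash
python3 - <<'E'
from h import *
PIN=np.array([.556,-.033])
env.move_pose([*PIN,.25],ori(YAW)); env.line_to([*PIN,.129],.12); env.wait(.3)
f0=np.array(env.get_wrist_force()); m0=np.array(env.get_moment())
env.close_gripper(8); env.wait(.3)
ax=np.array([np.cos(YAW),np.sin(YAW),0])
for i in range(4):
    f=np.array(env.get_wrist_force())-f0; print(f.round(2),(np.array(env.get_moment())-m0).round(3),"w",env.get_grip_width(),"gf",env.get_grip_force(),np.array(env.get_eef_pos()).round(4),env.get_t())
    s=f@ax
    if abs(s)<1.: break
    env.line_to(np.array(env.get_eef_pos())+ax*np.clip(s*2e-4,-.0015,.0015),.02); env.wait(.2)
E
```

```text
[ 1.8  -0.22 -0.31] [-0.129 -0.787  0.01 ] w 0.29575314794153607 gf 7.9925356060266495 [ 0.5568 -0.0332  0.1292] 18.4333
[ 1.16 -0.17  0.51] [-0.04  -0.444 -0.03 ] w 0.29325558528210216 gf 7.988075762987137 [ 0.5571 -0.0332  0.1292] 18.8833
[ 0.04 -0.15 -0.56] [-0.015 -0.38  -0.074] w 0.29406489392307533 gf 7.987286299467087 [ 0.5571 -0.0332  0.1292] 19.3333
```

```bash
python3 - <<'E'
from h import *
r=lambda s:print(s,np.array(env.get_wrist_force()).round(2),np.array(env.get_moment()).round(3),"gf",round(env.get_grip_force(),1),np.array(env.get_eef_pos()).round(4),round(env.get_t(),1))
env.close_gripper(25); env.wait(.3); r("grip")
p=np.array(env.get_eef_pos())
for dz in (.003,.008,.015,.022,.03):
    env.line_to(p+[0,0,dz],.02); env.wait(.15); r(dz)
    f=np.array(env.get_wrist_force())
    if np.linalg.norm(f)>14: print("STOP"); break
for n in("top","side"):
    d=grab(n); np.savez(n+"3.npz",**d); cv2.imwrite(f"pics/{n}3.png",cv2.resize((d["frame"][120:250,260:420] if n=="top" else d["frame"][130:250,230:390])[...,::-1],None,fx=4,fy=4))
E
```

```text
grip [ 0.51 -0.53  0.5 ] [-0.133 -0.26  -0.018] gf 25.0 [ 0.5571 -0.0332  0.1291] 19.9
0.003 [ 1.99 -0.25 -2.22] [-0.135 -0.454  0.045] gf 25.0 [ 0.5571 -0.0332  0.1321] 20.3
0.008 [ 1.71 -0.45 -1.59] [-0.072 -0.367  0.021] gf 25.0 [ 0.5571 -0.0332  0.1373] 20.9
0.015 [ 1.48 -0.88 -2.61] [-0.087 -0.312  0.016] gf 25.0 [ 0.557  -0.0332  0.1442] 21.5
0.022 [ 0.8   0.13 -1.68] [-0.03  -0.195 -0.009] gf 25.0 [ 0.557  -0.0332  0.1512] 22.1
0.03 [ 0.99 -0.69 -0.92] [-0.081 -0.191  0.033] gf 25.0 [ 0.557  -0.0332  0.1591] 22.9
```

View pics/side3.png

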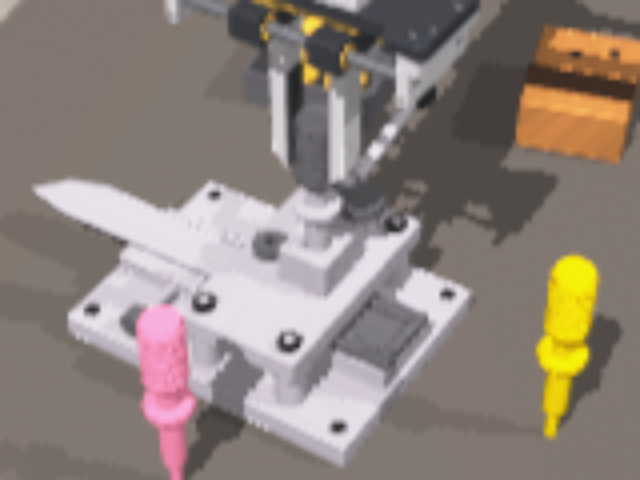

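The side view shows the pin held between the pads at (315,140). Its flange is clear above the bush at (318,212), with the shank visible below and the lever still open. I'll check the flange height numerically and then hand in.

```bash
python3 - <<'E'
from h import *
P=pts(dict(np.load("side3.npz"))); c=np.hypot(*np.moveaxis(P[...,:2]-PIN,-1,0)); z=P[...,2]
m=(c<.02)&(z>.09)&(z<.15)
for lo in np.arange(.09,.15,.004):
    k=m&(z>=lo)&(z<lo+.004); 
    if k.any(): u=np.nonzero(k)[1]; print(round(lo,3),k.sum(),np.round(c[k].max(),4),u.min(),u.max())
env.wait(.7); print(np.array(env.get_wrist_force()).round(2),np.abs(env.get_joint_velocities()).max(),env.get_grip_width(),Rn.from_rotvec(env.get_eef_rot()).as_matrix()[:,2].round(4),np.array(env.get_eef_pos()).round(4))
E
```

```text
0.09 75 0.02 302 316
0.094 18 0.0199 302 315
0.098 6 0.0101 307 311
0.102 7 0.0115 306 311
0.106 9 0.0101 306 311
0.11 7 0.0104 306 311
0.114 1 0.0086 307 307
0.118 1 0.0137 308 308
0.122 10 0.0174 303 314
0.126 54 0.0189 303 315
0.13 12 0.0137 304 314
0.134 8 0.0087 306 311
0.138 4 0.0099 307 311
0.142 2 0.0098 308 310
0.146 5 0.0152 307 312
[-0.13 -0.5  -1.42] 0.0016925433283103571 0.29289024603647196 [-2.e-04  0.e+00 -1.e+00] [ 0.557  -0.0332  0.1591]
```

The flange spans about 0.124–0.130 m, so the pin is lifted 30 mm. It is square and still, and side forces are below 1 N.

```bash
python3 -c "
from bench import env
print(env.job_done(), env.get_t())"
```

```text
the job is handed in; nothing more can be done
the job is handed in; nothing more can be done
```

The lever is fully open against its stop, and the arm is holding the pin by its knob about 30 mm up, square and still in the bush, so you can slide the knife out; the job is handed in.

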